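# Stand the fallen paper roll back in the roll rack

## Task

A tall paper roll has fallen out of the roll rack and lies on the bench. Stand it upright in the rack's channel, between the keeper and the two rolls already standing there, setting it down gently, and let go of it; then slide the keeper up to it so that the row is held snug, with all three rolls standing upright. Leave everything else on the bench where it is.

Things in the scene. Friction and masses are not known exactly. Their poses are not given: they have to be found in the camera images.
- fallen_roll: The tall white paper roll lying on its side on the bench: cylinder 110 mm long, 52 mm in diameter, about 0.22 kg, core plugged. Its glued paper end makes a flat strip 18 mm wide along it (standing out 1.5 mm at most), on which it rests. Both ends are alike and either may be up. Origin: centre of one end face; z axis along the roll to the other end.
- fallen_roll_mid (a point): The middle of the fallen roll, on its axis, 55 mm from either end (26 mm above the bench while it lies).
- rack: Grey roll rack fixed to the bench: open-topped channel 310 mm long (x axis), 90 mm wide (y). Origin: centre of its underside, at bench level; z up. Rolls stand on its floor at z = 8 mm; side lips reach z = 22 mm, 82 mm apart inside. Stop plate 90 mm high at the +x end (away from the robot), inner face at x = +150 mm, with two rolls near it; the keeper is at the -x end.
- roll_a: Tall paper roll like the fallen one (110 mm long, 52 mm in diameter), standing in the rack; the nearer to the keeper of the two standing ones. Origin: centre of its underside; z up along it.
- roll_b: Tall paper roll like the fallen one, standing in the rack next to the stop plate. Origin: centre of its underside; z up along it.
- keeper (a joint): Travel in m of the keeper, an aluminium bracket that slides along the rack's channel towards the stop plate (+x of the rack): 0 fully open (its face at rack x = -100 mm), 0.12 the end of its travel. It starts nearly open, drags with about 2 N and stays where it is left.
- keeper_face (a point): On the keeper's upright face that presses on the rolls, on the channel's centreline, 30 mm above the bench; the plate is 72 mm wide, reaches from 10 to 50 mm above the bench. Axes as the rack's.
- keeper_knob (a point): Centre of the keeper's black knob by which it is moved: an upright cylinder 20 mm in diameter, from 46 to 80 mm above the bench, this point at 63 mm; 27 mm behind the keeper's face (rack -x side).
- short_roll_1: Bystander: short paper roll, 52 mm in diameter, 57 mm high, standing on the bench. Origin: centre of its underside.
- short_roll_2: Bystander: another short paper roll, 52 mm in diameter, 57 mm high, standing on the bench. Origin: centre of its underside.
- tape: Bystander: roll of masking tape lying flat, 110 mm in diameter, 22 mm high. Origin: centre of its underside.
- mouse: Bystander: black computer mouse, 105 x 62 x 30 mm. Origin: centre of its underside.
- marker: Bystander: marker pen lying flat, 135 mm long, 16 mm thick. Origin: centre of its underside.
- cleaner: Bystander: white plastic bottle standing, 52 mm in diameter, 130 mm high. Origin: centre of its underside.
There are look-alikes about, which are no part of the job. Leave any black or brown look-alike of the roll_b alone.

How it is judged:
On the way, in this order (a step that is already met when the one before it is completed fails the run):
1. the fallen roll stands upright on the rack's floor between the keeper and the standing rolls, released (angle between the z axis of fallen_roll and the z axis of rack, either way round below 0.1 rad and z of fallen_roll_mid in the frame of rack between 0.055 and 0.07 m and y of fallen_roll_mid in the frame of rack between -0.03 and 0.03 m and x of fallen_roll_mid in the frame of keeper_face above 0.02 m and x of fallen_roll_mid in the frame of rack below 0.035 m and contact force between the fingers and fallen_roll below 0.5 N), for 0.2 s.
2. the keeper has been slid up so that the row is closed (x of fallen_roll_mid in the frame of keeper_face below 0.036 m and horizontal distance between fallen_roll_mid and roll_a below 0.062 m), for 0.2 s.
At the end, for the whole second after the job is handed in: All three tall rolls stand upright (within 0.08 rad) and still on the rack's floor, the fallen one in front, within 30 mm of the centreline; gaps at most 8 mm from keeper to it and from it to the next roll, 10 mm between the other two, 12 mm to the stop plate (angle between the z axis of each of fallen_roll, roll_a, roll_b and the z axis of rack, either way round below 0.08 rad and z of fallen_roll_mid in the frame of rack between 0.058 and 0.068 m and z of each of roll_a, roll_b in the frame of rack below 0.014 m and y of fallen_roll_mid in the frame of rack between -0.03 and 0.03 m and x of fallen_roll_mid in the frame of keeper_face between 0.02 and 0.034 m and x of fallen_roll_mid in the frame of rack below 0.035 m and horizontal distance between fallen_roll_mid and roll_a below 0.06 m and horizontal distance between roll_a and roll_b below 0.062 m and x of roll_b in the frame of rack above 0.112 m and linear speed of each of fallen_roll, roll_a, roll_b below 0.02 m/s); the robot touches nothing.
It fails at once if the fallen roll is dropped or slammed into the rack (over 45 N) (contact force between fallen_roll and rack above 45 N).
It fails at once if a roll standing in the rack is knocked over or pulled out (angle between any of roll_a, roll_b's own z axis and vertical above 0.5 rad or distance of any of roll_a, roll_b from where it was at the start of the episode above 0.06 m).
It fails at once if a bystander is moved more than 25 mm (distance of any of short_roll_1, short_roll_2, tape, mouse, marker, cleaner from where it was at the start of the episode above 0.025 m).
It also fails if it takes over 62 s, if anything falls off the work surface, if the arm or the gripper's body presses on something with over 40 N, if the wrist force passes 120 N, or if a joint passes its speed limit or range.

## Robot

A 7-joint arm with a two-finger parallel gripper is mounted at the origin on the work surface. World frame = base frame: x ahead of the robot, y to its left, z up, the work surface at z = 0. Lengths are in m, angles in rad, forces in N, time in s.
With the tool pointing down it reaches from about 0.425 to 0.95 m from the base axis. Payload 16.7 kg.
Tool frame: the origin (TCP) lies midway between the tips of the shut fingers; the grasp point (between the pads) lies 19 mm behind it (arm.hold_point_z is the distance from the TCP to the grasp point, in m); z points along the fingers, y is the line along which they close (so a half turn about z gives the same grasp; the last joint's range is limited). The gripper opens to 94 mm and grips with 3 to 60 N. Pads are 16 mm wide; open, the fingers measure 119 mm over their backs; the gripper's body (75 mm by 177 mm) begins 78 mm behind the grasp point.
Start: joints at [-1.321, 0.426, 0.074, 1.606, -0.034, 1.111, -0.067], TCP at [0.263, 0.622, 0.205] pointing down, gripper open.
Joint ranges: [-2.85, 2.85], [-0.5, 2.14], [-1.23, 1.37], [0.21, 2.46], [-1.02, 4.16], [0.16, 2.05], [-2.73, 2.73]. Speed limits (rad/s): [1.89, 1.89, 2.39, 2.39, 3.01, 3.01, 3.01].

## Interface

Orientations are given as a rotation vector (axis times angle).
In Python, from plant import arm, optics gives the robot as it stands.
- The arm moves only by the tool carry_out, never from a script. Its argument "increments" is a list of rows, each a list of 3 entries, a list of its own where there are three numbers: the turn, a rotation vector about the tool's x, y, z in rad, then the shift along the tool's x, y, z in cm, then the finger opening in cm, from 0 to 9.4. In form: [[[wx, wy, wz], [dx, dy, dz], claw], ...]. A call has 1 to 8 rows; each row shifts and turns the commanded pose from where the row before left it, along the tool's axes as they then stand; what a row does not reach is not made up. A row lasts 1/8 s, in which the tool goes at most 62.5 mm and 10.7 degrees, less where a joint would pass 70% of its speed; a pose out of reach is approached as far as the arm can. A call with a gripper value outside its range is refused whole. The fingers move at their own pace and stop on an object; "force" is the grip in N (left out, the last holds). Time passes only in rows, so rows that do not move let the fingers close. It gives the time, the measured TCP pose, the force, the opening and the grip force at its end, in the units of the state.
- arm.sense(): the state, without advancing time (a new reading comes with each control period).
- optics.get_image(name): name is "side" or "top" or "wrist"; returns (picture, depth): 420x560x3 uint8, red, green, blue; 420x560 float32, m along the optical axis (not along the pixel's ray), 0 where there is no reading.
- optics.camera_params(name): a dict with "fx", "fy", "cx", "cy" (pixels), "k1" (the pictures are not rectified: a ray, as slopes to the right and down, at radius r is drawn at 1 + k1 r^2 times it, then the intrinsics apply), "xyz" and "attitude" of the camera in the world. Camera axes: x right, y up, looking along -z (the intrinsics and any distortion apply to the point x, -y, -z); pixel columns grow to the right and rows downward; lengths in m; the calibration is good to about 2 mm. A picture is of the moment at which its call begins: read the wrist's pose just before it. camera_params takes no time and is no camera call; for the wrist camera it gives the pose at the moment of the call.
- arm.job_done(): hands the job in; it is judged then, once.
The state is a dict: "time_s": time; "qpos": joint angles; "qd": joint speeds; "joint_efforts": joint torques, N m; "tcp_pos": TCP position; "tool_rot": TCP orientation; "ft_force": force on the tool from outside, world axes, zero at the start; "wrist_torque": the same for the moment, N m; "finger_gap": finger opening in m; "grasp_force": force on a finger pad.
Only numpy, scipy, OpenCV 4.12 (cv2) and the standard library are available. Lean on these libraries where they do the work, as an engineer would, in place of code of your own. Each camera call takes 0.05 s, during which the arm holds its last target. There are 200 camera calls.

## Working session

There is one attempt and no reset: what is moved stays moved. The work goes in short steps, Python scripts to look and compute and a tool call to move; the robot and the scene stay as the last step left them, time stands still between calls to the robot, and variables do not carry over. Pictures are saved under pics/ and viewed, at most 10 in all, crops included, and the job is handed in when it is done.

Besides the shell and the picture viewer there is one more tool, called after "Emit:" as name([rows], argument=value, ...), one row to a line, values as JSON. carry_out: Moves the arm, as the interface text tells. Its arguments: {"type":"object","properties":{"increments":{"type":"array"},"force":{"type":"number"}},"required":["increments"]}

```bash
mkdir -p pics; cat > h.py <<'E'
import numpy as np, cv2
from scipy.spatial.transform import Rotation as R
from plant import arm, optics
def cloud(name, save=None):
    p=optics.camera_params(name); im,d=optics.get_image(name)
    if save: cv2.imwrite(save, im[:,:,::-1])
    K=np.array([[p['fx'],0,p['cx']],[0,p['fy'],p['cy']],[0,0,1.]])
    v,u=np.mgrid[0:420,0:560]
    uv=np.stack([u,v],-1).reshape(-1,1,2).astype(float)
    s=cv2.undistortPoints(uv,K,np.array([p['k1'],0,0,0.])).reshape(420,560,2)
    c=np.stack([s[...,0]*d,-s[...,1]*d,-d],-1)
    att=p['attitude']
    Rm=R.from_rotvec(att).as_matrix() if np.size(att)==3 else np.array(att)
    return im,d,c@Rm.T+np.array(p['xyz'])
E
python3 - <<'E'
from h import *
s=arm.sense(); print(s)
for n in('top','side'):
    p=optics.camera_params(n); print(n,p)
    im,d,P=cloud(n,f'pics/{n}0.png'); np.savez(f'{n}0.npz',im=im,d=d,P=P)
E
```

```text
{'time_s': 0.0, 'qpos': array([-1.32052547,  0.4267345 ,  0.07382313,  1.60661226, -0.03412148,
        1.11083864, -0.06706591]), 'qd': array([ 5.08432860e-04,  2.05752391e-04, -1.82655532e-03, -1.75223361e-04,
        4.35312926e-04,  1.16754921e-03, -4.61325356e-05]), 'joint_efforts': array([ 2.66727679e-03, -9.35802698e+01,  3.66812423e+00, -4.54208815e+01,
       -4.88278479e-02,  1.98756944e-02,  1.50244005e-04]), 'tcp_pos': array([0.26254335, 0.62134983, 0.20477082]), 'tool_rot': array([-6.23718191e-01, -3.07885239e+00,  2.07277513e-03]), 'ft_force': array([ 0.44662978, -0.08274633, -0.32286169]), 'wrist_torque': array([ 0.02629681, -0.01001693,  0.01565283]), 'grasp_force': 0.0, 'finger_gap': 0.09415897678018936}
top {'fx': 513.2925766993104, 'fy': 513.2925766993104, 'cx': 273.72856299284894, 'cy': 203.12188765013707, 'k1': -0.13114606930137807, 'xyz': array([ 0.35026047, -0.02013938,  1.28846281]), 'attitude': array([ 0.16141164, -0.14813034, -1.43336823])}
side {'fx': 389.3512449072564, 'fy': 389.3512449072564, 'cx': 279.6942068623772, 'cy': 210.2665579452153, 'k1': -0.07219720846890192, 'xyz': array([ 0.51474707, -0.70857778,  0.74122108]), 'attitude': array([ 0.80683038, -0.0440807 , -0.08144327])}
```

View pics/top0.png

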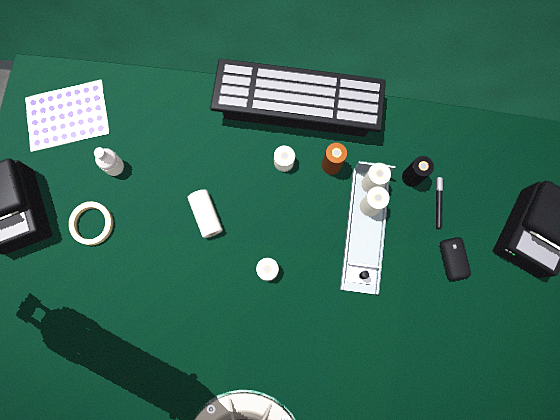

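View pics/side0.png

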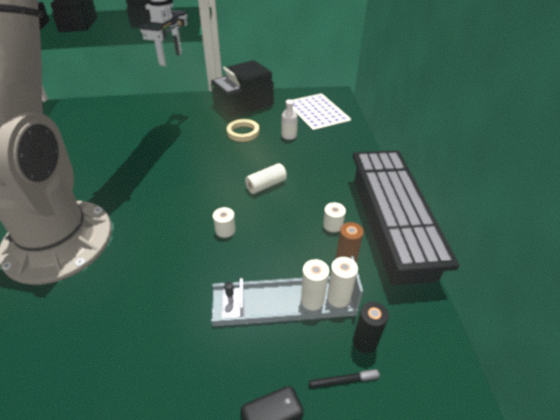

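The top view shows the fallen roll at (205,213), the rack from (375,165) to (360,290), rolls at (377,175) and (375,200), and the knob at (364,275). The brown and black look-alikes are at (336,155) and (420,170). In the side view the roll is at (266,178) and the rack runs from (215,300) to (360,290).

```bash
python3 - <<'E'
from h import *
D={n:np.load(n+'0.npz') for n in('top','side')}
def box(n,u0,u1,v0,v1):
    P=D[n]['P'][v0:v1,u0:u1].reshape(-1,3); im=D[n]['im'][v0:v1,u0:u1].reshape(-1,3).astype(int); d=D[n]['d'][v0:v1,u0:u1].ravel()
    k=d>0; return P[k],im[k]
for n,b in(('top',(180,230,180,250)),('side',(235,295,155,200))):
    P,im=box(n,*b); k=(P[:,2]>.012)&(P[:,2]<.08)&(im[:,0]>60); Q=P[k]
    r=cv2.minAreaRect(Q[:,:2].astype(np.float32)); 
    T=Q[Q[:,2]>.044]; c=T[:,:2].mean(0); w,V=np.linalg.eigh(np.cov((T[:,:2]-c).T))
    t=(Q[:,:2]-c)@V[:,1]; q=(Q[:,:2]-c)@V[:,0]
    print('fallen',n,len(Q),np.round(r[0],4),np.round(r[1],4),r[2],'zmax',np.percentile(Q[:,2],[50,95,99]),'top',c,V[:,1],np.percentile(t,[0.5,99.5]),np.percentile(q,[0.5,99.5]))
P,im=box('top',0,560,0,420)
print('bench z', np.median(P[(im[:,1]>im[:,0]+20)][:,2]))
# tall rolls tops
for n,b in(('top',(355,400,155,220)),('side',(295,365,250,315))):
    P,im=box(n,*b); k=(P[:,2]>.110)&(P[:,2]<.13)&(im[:,0]>80); Q=P[k]
    lab=None
    _,lab,cen=cv2.kmeans(Q[:,:2].astype(np.float32),2,None,(3,50,1e-5),5,0)
    for i in(0,1):
        A=Q[lab.ravel()==i]; (c,rr)=cv2.minEnclosingCircle(A[:,:2].astype(np.float32)); print(n,'roll',len(A),np.round(c,4),rr,np.median(A[:,2]))
# rack: points in z 4..30mm around
for n,b in(('top',(330,400,155,300)),('side',(205,370,260,330))):
    P,im=box(n,*b)
    k=(P[:,2]>.014)&(P[:,2]<.03)&(im[:,2]>70); Q=P[k]; r=cv2.minAreaRect(Q[:,:2].astype(np.float32)); print('rack lips',n,len(Q),r)
    k=(P[:,2]>.004)&(P[:,2]<.03)&(im[:,2]>70); Q=P[k]; r=cv2.minAreaRect(Q[:,:2].astype(np.float32)); print('rack all',len(Q),r, np.round(cv2.boxPoints(r),4).tolist())
for n,b in(('top',(345,385,258,292)),('side',(212,248,275,320))):
    P,im=box(n,*b)
    k=(P[:,2]>.07)&(P[:,2]<.1); Q=P[k]; print('knob',n,len(Q),Q.mean(0),Q.min(0),Q.max(0))
    k=(P[:,2]>.04)&(P[:,2]<.055)&(im.max(1)>100); Q=P[k]; print('keeper top',len(Q),cv2.minAreaRect(Q[:,:2].astype(np.float32)) if len(Q)>3 else 0)
E
```

```text
fallen top 937 [0.555  0.1766] [0.1115 0.052 ] 29.98952293395996 zmax [0.04779539 0.05445093 0.05635033] top [0.55446484 0.17524799] [-0.87235883 -0.48886611] [-0.05611409  0.05383978] [-0.02595123  0.02506367]
fallen side 684 [0.5599 0.1698] [0.1129 0.0527] 26.453943252563477 zmax [0.04175644 0.05139325 0.05269786] top [0.55805132 0.16896083] [-0.86729805 -0.49778921] [-0.05678632  0.05333314] [-0.02627448  0.02302069]
bench z -0.0008179083547457111
top roll 376 [ 0.6333 -0.2348] 0.02713049203157425 0.11754442626491568
top roll 363 [ 0.6918 -0.2332] 0.026628030464053154 0.11772567946966306
side roll 442 [ 0.6936 -0.2352] 0.0266572292894125 0.11676822461335684
side roll 466 [ 0.6348 -0.237 ] 0.02682173252105713 0.11684628272511016
rack lips top 900 ((0.5679694414138794, -0.22979602217674255), (0.09575840830802917, 0.3076176047325134), 89.96256256103516)
rack all 3528 ((0.585115909576416, -0.22735892236232758), (0.37299075722694397, 0.17982760071754456), 4.875144958496094) [[0.39169999957084656, -0.15360000729560852], [0.40689998865127563, -0.3328000009059906], [0.7785999774932861, -0
[... 291 characters left out ...]
8), 7.2402729988098145) [[0.40529999136924744, -0.18529999256134033], [0.4221000075340271, -0.31779998540878296], [0.7734000086784363, -0.27309998869895935], [0.7565000057220459, -0.14069999754428864]]
knob top 58 [ 0.45499275 -0.22965937  0.07873568] [ 0.44515637 -0.23984598  0.07097741] [ 0.46454448 -0.22026029  0.08463936]
keeper top 72 ((0.4712507426738739, -0.2286587804555893), (0.022772347554564476, 0.07048960030078888), 0.5675162672996521)
knob side 73 [ 0.45587052 -0.23342045  0.07845415] [ 0.44606194 -0.24015249  0.07020446] [ 0.4648659  -0.22134254  0.08205529]
keeper top 88 ((0.4651648700237274, -0.23081272840499878), (0.03490796312689781, 0.07136715948581696), 0.9376944899559021)
```

```bash
cat >> h.py <<'E'
def tool(head,tilt):
    "tool tilted by 'tilt' deg from down towards heading 'head' deg; y horizontal, left of the heading"
    a,t=np.radians([head,tilt]); h=np.array([np.cos(a),np.sin(a),0])
    z=np.sin(t)*h-np.cos(t)*np.array([0,0,1]); y=np.array([-np.sin(a),np.cos(a),0])
    return np.stack([np.cross(y,z),y,z],1)
def go(G,Rt,back=0):
    "turn first (pos kept), then shift, to bring the grasp point to G (backed off)"
    s=arm.sense(); R0=R.from_rotvec(s['tool_rot']).as_matrix()
    tcp=np.array(G)+Rt[:,2]*(arm.hold_point_z-back)
    w=R.from_matrix(R0.T@Rt).as_rotvec(); d=tcp-s['tcp_pos']
    print('t',s['time_s'],'tcp',s['tcp_pos'].round(4),'gap',s['finger_gap'],'F',s['ft_force'].round(1),'grip',s['grasp_force'])
    print('turn',w.round(3),np.linalg.norm(w).round(3),'| shift cm before turn',(100*R0.T@d).round(2),'after',(100*Rt.T@d).round(2))
E
python3 - <<'E'
from h import *
h=np.array([np.cos(np.radians(29.5)),np.sin(np.radians(29.5)),0])
G=np.array([.557,.173,.030])+.015*h
go(G,tool(29.5,0),.15)
go(G,tool(29.5,-40),.12)
print([a for a in dir(arm) if a[0]!='_'])
E
```

```text
t 0.1 tcp [0.2626 0.6214 0.2049] gap 0.0938069563939013 F [ 0.9 -0.  -0.3] grip 0.0
turn [-0.001 -0.    -0.915] 0.915 | shift cm before turn [-45.49 -28.65   4.4 ] after [ -5.04 -53.52   4.37]
t 0.1 tcp [0.2626 0.6214 0.2049] gap 0.0938069563939013 F [ 0.9 -0.  -0.3] grip 0.0
turn [ 0.318  0.648 -0.877] 1.135 | shift cm before turn [-49.45 -23.49   9.76] after [-1.510e+01 -5.352e+01  3.000e-02]
['PlanningError', 'hold_point_z', 'job_done', 'sense']
```

Emit:
carry_out([
  [[0,0,0],[-2,-1.3,0],9.4],
  [[0,0,0],[-4,-2.5,0],9.4],
  [[0,0,0],[-4,-2.5,0],9.4],
  [[0,0,0],[-4,-2.5,0],9.4],
  [[0,0,0],[-4,-2.5,0],9.4],
  [[0,0,0],[-4,-2.5,0],9.4],
  [[0,0,0],[-4,-2.5,0],9.4],
  [[0,0,0],[-4,-2.5,0],9.4],
], force=25)

```text
time_s: 1.1
tcp_pos: [0.4668, 0.3291, 0.2055]
tool_rot: [0.625, 3.079, -0.0]
ft_force: [0.6, 0.8, 0.4]
finger_gap: 0.0938
grasp_force: 0.0
```

Emit:
carry_out([
  [[0,0,0],[-4,-2.5,0],9.4],
  [[0,0,0],[-4,-2.5,0],9.4],
  [[0,0,-0.13],[-4,-2.5,0],9.4],
  [[0,0,-0.13],[0,0,0],9.4],
  [[0,0,-0.13],[0,0,0],9.4],
  [[0,0,-0.13],[0,0,0],9.4],
  [[0,0,-0.13],[0,0,0],9.4],
  [[0,0,-0.13],[0,0,0],9.4],
])

```text
time_s: 2.1
tcp_pos: [0.547, 0.2146, 0.2054]
tool_rot: [0.599, -3.084, 0.0]
ft_force: [-0.2, -0.4, -0.3]
finger_gap: 0.0942
grasp_force: 0.0
```

Emit:
carry_out([
  [[0,0,-0.13],[0,0,0],9.4],
  [[0,0,0],[0,0,0],9.4],
])

```text
time_s: 2.35
tcp_pos: [0.5471, 0.2147, 0.2054]
tool_rot: [0.79, -3.04, 0.0]
ft_force: [-0.4, 0.2, 0.1]
finger_gap: 0.0942
grasp_force: 0.0
```

```bash
python3 - <<'E'
from h import *
im,d,P=cloud('wrist','pics/w1.png'); p=optics.camera_params('wrist')
k=(P[...,2]>.012)&(P[...,2]<.08)&(d>0)&(im[...,0]>90)&(im[...,2]>70)&(np.hypot(P[...,0]-.557,P[...,1]-.173)<.1)
Q=P[k]; r=cv2.minAreaRect(Q[:,:2].astype(np.float32)); print(len(Q),r,np.percentile(Q[:,2],[50,99]))
h=np.array([np.cos(np.radians(29.5)),np.sin(np.radians(29.5)),0])
go(np.array([.557,.173,.030])+.015*h,tool(29.5,-40),.12)
E
```

```text
6286 ((0.5561632513999939, 0.17458434402942657), (0.10977626591920853, 0.05156821012496948), 29.822017669677734) [0.04837482 0.05259381]
t 2.4 tcp [0.5471 0.2149 0.2054] gap 0.09391952568280491 F [-0.6 -0.6 -0.5] grip 0.0
turn [ 0.003  0.698 -0.008] 0.698 | shift cm before turn [-6.84 -4.08  9.79] after [-11.5   -4.14   3.13]
```

View pics/w1.png

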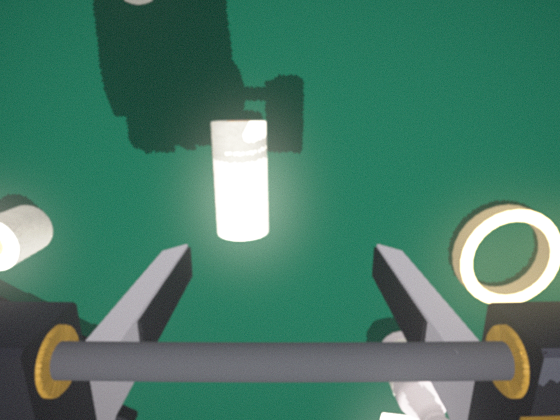

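The wrist view shows the roll at (240,180), clear of the fingers, with the tape and cleaner to the right. I'll tilt outward next.

Emit:
carry_out([
  [[0,0.117,0],[-2,-1.4,0],9.4],
  [[0,0.117,0],[-2,-1.4,0],9.4],
  [[0,0.117,0],[-2,-1.3,0],9.4],
  [[0,0.117,0],[-2,0,0],9.4],
  [[0,0.117,0],[-2,0,0],9.4],
  [[0,0.113,0],[0,0,0],9.4],
  [[0,0,0],[0,0,0],9.4],
])

```text
time_s: 3.28
tcp_pos: [0.6506, 0.227, 0.1786]
tool_rot: [0.616, -2.373, 0.228]
ft_force: [-0.2, 0.8, -0.4]
finger_gap: 0.0938
grasp_force: 0.0
```

```bash
python3 - <<'E'
from h import *
h=np.array([np.cos(np.radians(29.8)),np.sin(np.radians(29.8)),0])
print(arm.sense()['qpos'].round(2))
go(np.array([.5565,.1745,.030])+.015*h,tool(29.8,-40),.10)
go(np.array([.5565,.1745,.030])+.015*h,tool(29.8,-40),.0)
E
```

```text
[-0.52  0.95  0.17  0.94 -0.05  1.95  1.7 ]
t 3.275 tcp [0.6506 0.227  0.1786] gap 0.09383928654608457 F [-0.2  0.8 -0.4] grip 0.0
turn [ 0.006 -0.006 -0.01 ] 0.013 | shift cm before turn [-2.5   0.09  9.21] after [-2.45  0.12  9.22]
t 3.275 tcp [0.6506 0.227  0.1786] gap 0.09383928654608457 F [-0.2  0.8 -0.4] grip 0.0
turn [ 0.006 -0.006 -0.01 ] 0.013 | shift cm before turn [-2.55  0.03 19.21] after [-2.45  0.12 19.22]
```

Emit:
carry_out([
  [[0.003,-0.003,-0.005],[-1.2,0.06,1],9.4],
  [[0.003,-0.003,-0.005],[-1.2,0.06,2],9.4],
  [[0,0,0],[0,0,3],9.4],
  [[0,0,0],[0,0,3],9.4],
  [[0,0,0],[0,0,3],9.4],
  [[0,0,0],[0,0,0],9.4],
])

```text
time_s: 4.03
tcp_pos: [0.5986, 0.1984, 0.0751]
tool_rot: [0.635, -2.38, 0.227]
ft_force: [0.8, -0.3, 0.7]
finger_gap: 0.0938
grasp_force: 0.0
```

```bash
python3 - <<'E'
from h import *
h=np.array([np.cos(np.radians(29.8)),np.sin(np.radians(29.8)),0])
print(arm.sense()['qpos'].round(2))
go(np.array([.5565,.1745,.030])+.015*h,tool(29.8,-40),.0)
E
```

```text
[-0.53  0.93  0.15  1.22 -0.04  1.69  1.71]
t 4.025 tcp [0.5986 0.1984 0.0751] gap 0.09380097408335562 F [ 0.8 -0.3  0.7] grip 0.0
turn [0.001 0.006 0.001] 0.007 | shift cm before turn [-0.29  0.01  7.48] after [-0.34  0.01  7.48]
```

Emit:
carry_out([
  [[0,0.003,0],[-0.15,0,2.5],9.4],
  [[0,0.003,0],[-0.15,0,2.5],9.4],
  [[0,0,0],[0,0,1.5],9.4],
  [[0,0,0],[0,0,1],9.4],
  [[0,0,0],[0,0,0],9.4],
])

```text
time_s: 4.65
tcp_pos: [0.5602, 0.1765, 0.0156]
tool_rot: [0.634, -2.374, 0.228]
ft_force: [1.0, -0.2, 0.1]
finger_gap: 0.0944
grasp_force: 0.0
```

```bash
python3 - <<'E'
from h import *
h=np.array([np.cos(np.radians(29.8)),np.sin(np.radians(29.8)),0])
go(np.array([.5565,.1745,.030])+.015*h,tool(29.8,-40),.0)
E
```

```text
t 4.65 tcp [0.5602 0.1765 0.0156] gap 0.09440280326532945 F [ 1.  -0.2  0.1] grip 0.0
turn [0.    0.001 0.002] 0.002 | shift cm before turn [0.1  0.01 0.09] after [0.1  0.01 0.09]
```

Emit:
carry_out([
  [[0,0,0],[0,0,0],4],
  [[0,0,0],[0,0,0],4],
  [[0,0,0],[0,0,0],4],
  [[0,0,0],[0,0,0],4],
  [[0,0,0],[0,0,0],4],
  [[0,0,0],[0,0,0],4],
], force=25)

```text
time_s: 5.4
tcp_pos: [0.5602, 0.1765, 0.0154]
tool_rot: [0.634, -2.374, 0.229]
ft_force: [0.2, 0.0, -0.3]
finger_gap: 0.052
grasp_force: 25.0
```

Emit:
carry_out([
  [[0,0,0],[0.8,0,-1],4],
  [[0,0,0],[1.6,0,-1.9],4],
  [[0,0,0],[2.5,0,-3],4],
  [[0,0,0],[2.5,0,-3],4],
  [[0,0,0],[2.5,0,-3],4],
  [[0,0,0],[0,0,0],4],
])

```text
time_s: 6.15
tcp_pos: [0.5623, 0.1769, 0.1747]
tool_rot: [0.635, -2.38, 0.227]
ft_force: [0.6, 0.6, -3.6]
finger_gap: 0.0513
grasp_force: 25.0
```

Emit:
carry_out([
  [[0,-0.1,0],[0,0,0],4],
  [[0,-0.113,0],[0,0,0],4],
  [[0,-0.113,0],[0,0,0],4],
  [[0,-0.113,0],[0,0,0],4],
  [[0,-0.113,0],[0,0,0],4],
  [[0,-0.113,0],[0,0,0],4],
  [[0,-0.113,0],[0,0,0],4],
  [[0,-0.113,0],[0,0,0],4],
])

```text
time_s: 7.15
tcp_pos: [0.5604, 0.1763, 0.1707]
tool_rot: [-0.761, 2.851, 0.077]
ft_force: [-0.8, 0.8, -2.6]
finger_gap: 0.0514
grasp_force: 25.0
```

Emit:
carry_out([
  [[0,-0.113,0],[0,0,0],4],
  [[0,-0.113,0],[0,0,0],4],
  [[0,-0.113,0],[0,0,0],4],
  [[0,-0.113,0],[0,0,0],4],
  [[0,-0.113,0],[0,0,0],4],
  [[0,-0.113,0],[0,0,0],4],
  [[0,0,0],[0,0,0],4],
])

```text
time_s: 8.02
tcp_pos: [0.5584, 0.1841, 0.1881]
tool_rot: [-0.652, 2.417, 0.268]
ft_force: [-0.2, -1.0, -3.0]
finger_gap: 0.0515
grasp_force: 25.0
```

```bash
python3 - <<'E'
from h import *
print(arm.sense()['qpos'].round(2))
go([.565,-.2335,.20],tool(0,50),.0)
E
```

```text
[-0.21  0.07 -0.13  2.32 -0.9   0.18  2.61]
t 8.025 tcp [0.5584 0.1841 0.1881] gap 0.05147934240144831 F [-0.2 -1.  -3. ] grip 24.999738782644272
turn [ 0.398 -0.22   0.366] 0.584 | shift cm before turn [ 14.78 -36.9  -12.97] after [ -1.33 -41.76   1.62]
```

```bash
cat > fk.py <<'E'
from h import *
from scipy.optimize import least_squares
SG=None
def chain(q,L,sg):
    rz=lambda a:R.from_euler('z',a).as_matrix(); ry=lambda a:R.from_euler('y',a).as_matrix()
    T=rz(sg[0]*q[0]+L[4]); p=np.array([0,0,L[0]])
    T=T@ry(q[1])@rz(sg[1]*q[2]); p=p+T@[L[5],0,L[1]]
    T=T@ry(q[3])@rz(sg[2]*q[4]); p=p+T@[L[6],0,L[2]]
    T=T@ry(q[5])@rz(sg[3]*q[6]+L[7]); p=p+T@[0,0,L[3]]
    return p,T
LO=np.array([-2.85,-.5,-1.23,.21,-1.02,.16,-2.73]);HI=np.array([2.85,2.14,1.37,2.46,4.16,2.05,2.73])
E
python3 - <<'E'
from fk import *
import itertools,json
s=arm.sense()
S=[([-1.32052547,.4267345,.07382313,1.60661226,-.03412148,1.11083864,-.06706591],[.26254335,.62134983,.20477082],[-.623718,-3.07885,.00207]),
([-.52,.95,.17,.94,-.05,1.95,1.7],[.6506,.227,.1786],[.616,-2.373,.228]),
([-.53,.93,.15,1.22,-.04,1.69,1.71],[.5986,.1984,.0751],[.635,-2.38,.227]),
(s['qpos'],s['tcp_pos'],s['tool_rot'])]
best=[]
for sg in itertools.product((1,-1),repeat=4):
  for o in (0,np.pi):
   for o1 in(0,np.pi):
    def f(L):
        e=[]
        for q,p,r in S:
            pp,T=chain(q,L,sg); e+=list(pp-p)+list(.3*(R.from_rotvec(r).inv()*R.from_matrix(T)).as_rotvec())
        return np.array(e)
    x=least_squares(f,[.35,.4,.4,.2,o1,0,0,o]); best.append((x.cost,sg,x.x))
best.sort(key=lambda b:b[0])
for b in best[:2]: print(b[0],b[1],b[2].round(4))
json.dump([best[0][1],list(best[0][2])],open('fk.json','w'))
E
```

```text
0.0004314540537103986 (-1, -1, -1, -1) [ 0.3272  0.4307  0.4946  0.2645 -0.0771  0.0604 -0.0036  1.5059]
0.0004314540537104247 (-1, -1, -1, -1) [ 0.3272  0.4307  0.4946  0.2645 -0.0771  0.0604 -0.0036  1.5059]
```

```bash
cat >> fk.py <<'E'
import json
def ik(G,Rt,seeds,back=0,n=12):
    sg,L=json.load(open('fk.json')); tcp=np.array(G)+Rt[:,2]*(arm.hold_point_z-back)
    rng=np.random.default_rng(0); best=(9,None)
    lo,hi=LO+.04,HI-.04
    def f(q):
        p,T=chain(q,L,sg); return np.r_[(p-tcp),.3*R.from_matrix(T.T@Rt).as_rotvec()]
    for k in range(n):
        q0=np.clip(seeds,lo+.01,hi-.01) if k==0 else rng.uniform(lo,hi)
        x=least_squares(f,q0,bounds=(lo,hi),max_nfev=60)
        if x.cost<1e-7:
            dq=np.abs(x.x-seeds).max()
            if dq<best[0]: best=(dq,x.x)
    return best
E
python3 - <<'E'
from fk import *
q=arm.sense()['qpos']
for t in (50,40,30):
  for hd in range(-180,180,30):
    b=ik([.565,-.2335,.08],tool(hd,t),q)
    if b[1] is not None: print(t,hd,b[0].round(2),b[1].round(2))
E
```

```text
50 -180 4.02 [ 0.27  0.96 -0.06  1.24  0.27  1.79 -1.41]
50 -150 3.92 [ 0.52  0.96 -0.55  1.42  0.88  1.75 -1.31]
50 -120 2.68 [-0.91  1.46  1.33  1.68 -0.58  1.18 -0.07]
50 -90 3.11 [-0.75  0.83  0.85  1.96  0.49  0.63 -0.49]
50 -60 3.33 [ 1.13  0.97 -1.1   2.19  2.15  1.28 -0.72]
50 -30 3.4 [ 1.44  1.04 -1.18  2.31  2.5   0.89 -0.37]
50 0 4.75 [ 1.08  0.54 -0.62  2.27  3.84  0.36 -1.66]
50 30 1.89 [ 1.68  1.14 -1.18  2.09  0.42  0.32  2.63]
50 60 5.29 [ 1.23  0.82 -0.72  1.83 -0.45  0.89 -2.67]
50 90 4.77 [ 0.33  0.83  0.29  1.55 -0.85  1.53 -2.15]
50 120 4.46 [ 0.12  0.99  0.5   1.32 -0.71  1.81 -1.84]
50 150 4.42 [ 0.49  0.99 -0.22  1.2   0.06  1.83 -1.81]
40 -180 4.14 [ 0.49  0.89 -0.36  1.37  0.42  1.64 -1.53]
40 -150 4.09 [ 0.93  1.25 -1.16  1.51  1.3   1.9  -1.48]
40 -120 2.98 [-0.67  0.95  0.93  1.73 -0.07  1.   -0.36]
40 -90 3.12 [-0.42  0.61  0.53  1.96  0.67  0.67 -0.51]
40 -60 1.3 [-0.93  0.9   1.13  2.16 -0.97  0.2   1.31]
40 -30 3.12 [ 1.09  0.57 -0.84  2.25  2.16  0.47 -0.51]
40 0 2.81 [ 1.56  0.93 -1.18  2.22  1.9   0.32  0.57]
40 30 1.75 [ 1.54  0.92 -1.1   2.07  0.
[... 206 characters left out ...]
-0.    1.34 -0.07  1.63 -1.72]
30 -180 3.77 [-0.13  0.83  0.51  1.49 -0.17  1.4  -1.16]
30 -150 3.47 [-0.18  0.75  0.45  1.61  0.08  1.21 -0.86]
30 -120 2.96 [-0.53  0.79  0.79  1.77 -0.04  0.93 -0.35]
30 -90 2.56 [-0.62  0.7   0.84  1.95  0.03  0.59  0.05]
30 -60 2.04 [-0.55  0.57  0.78  2.11  0.04  0.26  0.57]
30 -30 2.46 [ 0.63  0.4  -0.36  2.18  1.3   0.2   0.16]
30 0 1.77 [ 1.24  0.6  -0.89  2.15  0.87  0.2   1.31]
30 30 1.49 [ 1.29  0.67 -0.88  2.04  0.04  0.42  2.65]
30 60 5.17 [ 0.29  0.57  0.25  1.86 -0.84  0.96 -2.56]
30 90 4.78 [ 0.02  0.74  0.58  1.68 -0.84  1.3  -2.16]
30 120 4.46 [ 0.01  0.81  0.54  1.54 -0.62  1.44 -1.85]
30 150 4.03 [-0.19  0.92  0.73  1.47 -0.55  1.52 -1.42]
```

```bash
python3 - <<'E'
from fk import *
go([.558,.17,.22],tool(25,5),.0)
q=arm.sense()['qpos']
for hd,t,G in((25,5,[.558,.17,.22]),(-30,5,[.558,.1,.22]),(-60,5,[.558,0,.22]),(-90,5,[.558,-.2335,.22]),(-90,30,[.557,-.2335,.2]),(-90,50,[.557,-.2335,.2]),(-90,50,[.557,-.2335,.078])):
    b=ik(G,tool(hd,t),q,n=6); print(hd,t,b[0],None if b[1] is None else b[1].round(2))
    if b[1] is not None:q=b[1]
E
```

```text
t 8.025 tcp [0.5584 0.1841 0.1881] gap 0.05147934240144831 F [-0.2 -1.  -3. ] grip 24.999738782644272
turn [0.07  0.567 0.084] 0.578 | shift cm before turn [-0.36 -1.16 -1.44] after [ 0.36 -1.26 -1.35]
25 5 0.9535518256066837 [-0.36  0.21 -0.01  1.95 -0.01  0.9   1.66]
-30 5 0.916441164713917 [-0.3   0.19  0.03  1.98  0.07  0.91  0.74]
-60 5 0.35213037092984484 [-0.22  0.18  0.12  1.99  0.07  0.93  0.39]
-90 5 1.4819960097992326 [ 1.26  0.57 -1.17  1.85  0.68  1.12 -0.15]
-90 30 0.39781447276501225 [ 1.    0.49 -0.99  1.96  1.08  1.13 -0.52]
-90 50 0.37634956211249126 [ 0.88  0.6  -0.98  1.99  1.45  1.39 -0.8 ]
-90 50 1.320583084373602 [-0.3   0.62  0.34  1.98  1.02  0.83 -0.83]
```

Emit:
carry_out([
  [[0.014,0.113,0.017],[0,0,-0.3],4],
  [[0.014,0.113,0.017],[0,0,-0.3],4],
  [[0.014,0.113,0.017],[0,0,-0.3],4],
  [[0.014,0.113,0.017],[0,0,-0.3],4],
  [[0.014,0.113,0.017],[0,0,-0.3],4],
  [[0,0,0],[0,0,-0.5],4],
  [[0,0,0],[0,0,0],4],
])

```text
time_s: 8.9
tcp_pos: [0.5503, 0.192, 0.204]
tool_rot: [-0.69, 2.879, 0.114]
ft_force: [-1.4, 0.0, -2.7]
finger_gap: 0.0515
grasp_force: 25.0
```

```bash
python3 - <<'E'
from fk import *
print(arm.sense()['qpos'].round(2))
go([.557,.17,.22],tool(-90,0),.0)
go([.557,-.2335,.22],tool(-90,0),.0)
E
```

```text
[-0.51  0.17  0.1   1.97 -0.09  0.81  1.68]
t 8.9 tcp [0.5503 0.192  0.204 ] gap 0.05150574777293772 F [-1.4  0.  -2.7] grip 24.99950811266899
turn [0.216 0.086 2.034] 2.047 | shift cm before turn [ 0.44 -2.27  0.12] after [-2.2   0.67  0.28]
t 8.9 tcp [0.5503 0.192  0.204 ] gap 0.05150574777293772 F [-1.4  0.  -2.7] grip 24.99950811266899
turn [0.216 0.086 2.034] 2.047 | shift cm before turn [ 18.29 -38.16  -4.55] after [-42.55   0.67   0.28]
```

Emit:
carry_out([
  [[0.016,0.007,0.15],[0,0,0],4],
  [[0.016,0.007,0.157],[0,0,0],4],
  [[0.016,0.007,0.157],[0,0,0],4],
  [[0.016,0.007,0.157],[0,0,0],4],
  [[0.016,0.007,0.157],[0,0,0],4],
  [[0.016,0.007,0.157],[0,0,0],4],
  [[0.016,0.007,0.157],[0,0,0],4],
  [[0.016,0.007,0.157],[0,0,0],4],
])

```text
time_s: 9.9
tcp_pos: [0.5499, 0.1914, 0.2039]
tool_rot: [1.181, 2.829, 0.059]
ft_force: [-0.7, 0.3, -2.4]
finger_gap: 0.0513
grasp_force: 25.0
```

Emit:
carry_out([
  [[0.016,0.007,0.157],[0,0,0],4],
  [[0.016,0.007,0.157],[0,0,0],4],
  [[0.016,0.007,0.157],[0,0,0],4],
  [[0.016,0.007,0.157],[0,0,0],4],
  [[0.016,0.007,0.157],[0,0,0],4],
  [[0,0,0],[-2,0,0],4],
  [[0,0,0],[-4,0,0],4],
  [[0,0,0],[-4,0,0],4],
])

```text
time_s: 10.9
tcp_pos: [0.5499, 0.0896, 0.2032]
tool_rot: [-2.214, -2.221, -0.009]
ft_force: [0.8, -0.1, -1.6]
finger_gap: 0.0516
grasp_force: 25.0
```

Emit:
carry_out([
  [[0,0,0],[-4,0,0],4],
  [[0,0,0],[-4,0,0],4],
  [[0,0,0],[-4,0,0],4],
  [[0,0,0],[-4,0,0],4],
  [[0,0,0],[0,0,0],4],
])

```text
time_s: 11.52
tcp_pos: [0.5493, -0.0725, 0.2021]
tool_rot: [-2.221, -2.215, -0.008]
ft_force: [-0.1, 0.3, -2.2]
finger_gap: 0.0517
grasp_force: 25.0
```

```bash
python3 - <<'E'
from fk import *
print(arm.sense()['qpos'].round(2))
go([.557,-.2335,.21],tool(-90,50),.0)
E
```

```text
[-0.43  0.25  0.53  1.91 -0.16  1.02  0.17]
t 11.525 tcp [ 0.5493 -0.0725  0.2021] gap 0.05174619055939224 F [-0.1  0.3 -2.2] grip 24.99937132000923
turn [-0.001 -0.88  -0.003] 0.88 | shift cm before turn [-17.55   0.81   0.3 ] after [-10.95   0.77  13.71]
```

Emit:
carry_out([
  [[0,0,0],[-4,0.2,0],4],
  [[0,0,0],[-4,0.2,0],4],
  [[0,0,0],[-4,0.2,0],4],
  [[0,0,0],[-4,0.2,0],4],
  [[0,-0.11,0],[-1.5,0,0],4],
  [[0,-0.11,0],[0,0,0],4],
  [[0,-0.11,0],[0,0,0],4],
  [[0,-0.11,0],[0,0,0],4],
])

```text
time_s: 12.52
tcp_pos: [0.5583, -0.2427, 0.2008]
tool_rot: [1.977, 1.984, -0.436]
ft_force: [-0.2, -0.7, -2.0]
finger_gap: 0.0514
grasp_force: 25.0
```

Emit:
carry_out([
  [[0,-0.11,0],[0,0,0],4],
  [[0,-0.11,0],[0,0,0],4],
  [[0,-0.11,0],[0,0,0],4],
  [[0,-0.11,0],[0,0,0],4],
  [[0,0,0],[0,0,0],4],
])

```text
time_s: 13.15
tcp_pos: [0.5586, -0.2409, 0.1992]
tool_rot: [1.696, 1.71, -0.796]
ft_force: [1.0, -0.2, -2.1]
finger_gap: 0.0512
grasp_force: 25.0
```

```bash
python3 - <<'E'
from fk import *
print(arm.sense()['qpos'].round(2))
im,d,P=cloud('side','pics/s1.png'); im2,d2,P2=cloud('top','pics/t1.png')
for a,e in((P,im),(P2,im2)):
    k=(e[...,0]>85)&(e[...,1]>85)&(abs(a[...,0]-.557)<.04)&(abs(a[...,1]+.2335)<.05)&(a[...,2]>.11)&(a[...,2]<.3)
    Q=a[k]; print(len(Q),Q.min(0).round(4),Q.max(0).round(4))
    for z in np.arange(.12,.28,.01):
        A=Q[abs(Q[:,2]-z)<.005]; 
        if len(A)>8: print(round(z,3),len(A),A[:,:2].mean(0).round(4),A[:,:2].min(0).round(4),A[:,:2].max(0).round(4))
go([.557,-.2335,.078],tool(-90,50),.0)
E
python3 -c "
import cv2,numpy as np
a=cv2.imread('pics/s1.png')[150:340,180:400];b=cv2.imread('pics/t1.png')[110:300,280:500]
cv2.imwrite('pics/c1.png',cv2.resize(np.hstack([a,b]),(800,345)))"
```

```text
[-0.86  0.58  0.9   2.02  0.58  0.87 -0.44]
2083 [ 0.5213 -0.2576  0.139 ] [ 0.597  -0.1835  0.2604]
0.14 36 [ 0.5571 -0.2497] [ 0.5338 -0.256 ] [ 0.5846 -0.2332]
0.15 86 [ 0.5577 -0.25  ] [ 0.5338 -0.2568] [ 0.5842 -0.2327]
0.16 85 [ 0.5573 -0.2504] [ 0.5339 -0.2569] [ 0.5837 -0.2341]
0.17 89 [ 0.5576 -0.2503] [ 0.5341 -0.2571] [ 0.5833 -0.2339]
0.18 96 [ 0.5567 -0.2505] [ 0.5342 -0.2567] [ 0.5828 -0.2361]
0.19 92 [ 0.5569 -0.2507] [ 0.5308 -0.2567] [ 0.5826 -0.2352]
0.2 99 [ 0.5576 -0.2499] [ 0.5272 -0.2572] [ 0.5872 -0.2358]
0.21 192 [ 0.5589 -0.2453] [ 0.5219 -0.2569] [ 0.5968 -0.2322]
0.22 210 [ 0.5576 -0.2398] [ 0.5215 -0.257 ] [ 0.5964 -0.2132]
0.23 213 [ 0.5569 -0.233 ] [ 0.5213 -0.2576] [ 0.5968 -0.1919]
0.24 218 [ 0.5577 -0.2283] [ 0.5213 -0.2574] [ 0.5964 -0.1961]
0.25 630 [ 0.5592 -0.2258] [ 0.5213 -0.257 ] [ 0.597  -0.1844]
0.26 37 [ 0.5563 -0.186 ] [ 0.5223 -0.1894] [ 0.5962 -0.1835]
859 [ 0.5204 -0.2551  0.1438] [ 0.5962 -0.1842  0.2616]
0.18 10 [ 0.5539 -0.2092] [ 0.5409 -0.247 ] [ 0.5667 -0.2038]
0.2 17 [ 0.5466 -0.2106] [ 0.5218 -0.2342] [ 0.5679 -0.2038]
0.21 34 [ 0.543  -0.2247] [ 0.5211 -0.2428] [ 0.5953 -0.2039]
0.22 67 [ 0.5439 -0.2217] [ 0.5212 -0.2448] [ 0.5962 -0.2026]
0.23 101 [ 0.5512 -0.2171] [ 0.5211 -0.2369] [ 0.5956 -0.1902]
0.24 79 [ 0.5524 -0.2097] [ 0.5208 -0.2429] [ 0.5956 -0.1956]
0.25 503 [ 0.5577 -0.2255] [ 0.5204 -0.2551] [ 0.5952 -0.1842]
0.26 25 [ 0.5635 -0.2033] [ 0.5245 -0.2438] [ 0.5906 -0.1846]
t 13.25 tcp [ 0.5585 -0.243   0.2007] gap 0.051545176523824295 F [-0.1 -0.9 -1.8] grip 24.999804943799973
turn [ 0.    -0.003  0.002] 0.004 | shift cm before turn [ 9.98 -0.13  9.07] after [10.01 -0.15  9.04]
```

View pics/c1.png

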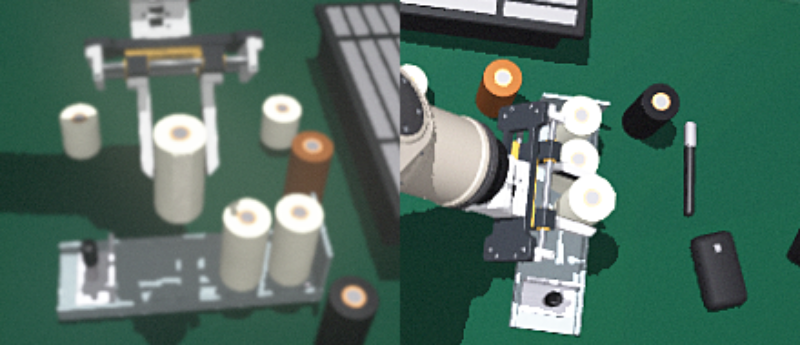

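The side and top crops show the roll hanging upright between the keeper and the standing rolls, in line with the row. I'll lower it now.

Emit:
carry_out([
  [[0,0,0],[1,0,0.9],4],
  [[0,0,0],[2,0,1.8],4],
  [[0,0,0],[2,0,1.8],4],
  [[0,0,0],[2,-0.1,1.8],4],
  [[0,0,0],[1.4,0,1.3],4],
  [[0,0,0],[0.8,0,0.7],4],
  [[0,0,0],[0,0,0],4],
])

```text
time_s: 14.12
tcp_pos: [0.5577, -0.2474, 0.0767]
tool_rot: [1.702, 1.703, -0.794]
ft_force: [0.2, -0.2, -2.1]
finger_gap: 0.0515
grasp_force: 25.0
```

```bash
python3 - <<'E'
from fk import *
im,d,P=cloud('side')
k=(im[...,0]>85)&(abs(P[...,0]-.557)<.02)&(P[...,1]>-.255)&(P[...,1]<-.24)&(P[...,2]>.11)&(P[...,2]<.15)
print(k.sum(),np.percentile(P[k][:,2],[25,50,75,95]))
k=(im[...,0]>85)&(abs(P[...,0]-.557)<.02)&(P[...,1]>-.27)&(P[...,1]<-.24)&(P[...,2]<.11)
print(P[k][:,1].min(),[ (round(z,2),P[k&(abs(P[...,2]-z)<.005)][:,1].mean().round(4)) for z in(.03,.05,.07,.09,.1)])
go([.557,-.2335,.078],tool(-90,50),.0)
E
```

```text
135 [0.12613286 0.12688929 0.12766819 0.12868451]
-0.26397334271017836 [(0.03, np.float64(-0.2584)), (0.05, np.float64(-0.2579)), (0.07, np.float64(-0.2585)), (0.09, np.float64(-0.2592)), (0.1, np.float64(-0.2596))]
t 14.175 tcp [ 0.5579 -0.2473  0.0772] gap 0.05108556223003027 F [ 0.2  0.4 -2.2] grip 24.99984562397003
turn [ 0.    -0.001  0.001] 0.001 | shift cm before turn [ 0.83 -0.09  0.77] after [ 0.83 -0.09  0.77]
```

Emit:
carry_out([
  [[0,0,0],[0.23,0,0.19],4],
  [[0,0,0],[0.23,0,0.19],4],
  [[0,0,0],[0.12,0,0.1],4],
  [[0,0,0],[0,0,0],4],
])

```text
time_s: 14.68
tcp_pos: [0.5578, -0.247, 0.0693]
tool_rot: [1.702, 1.704, -0.793]
ft_force: [-0.2, -0.5, -2.2]
finger_gap: 0.0515
grasp_force: 25.0
```

Emit:
carry_out([
  [[0,0,0],[0.08,0,0.06],4],
  [[0,0,0],[0,0,0],4],
])

```text
time_s: 14.92
tcp_pos: [0.5578, -0.247, 0.0683]
tool_rot: [1.702, 1.703, -0.793]
ft_force: [1.1, -1.2, -1.5]
finger_gap: 0.0512
grasp_force: 25.0
```

Emit:
carry_out([
  [[0,0,0],[0.08,0,0.06],4],
  [[0,0,0],[0,0,0],4],
])

```text
time_s: 15.18
tcp_pos: [0.5578, -0.2469, 0.0673]
tool_rot: [1.702, 1.703, -0.794]
ft_force: [-0.0, 1.2, -2.6]
finger_gap: 0.0514
grasp_force: 25.0
```

Emit:
carry_out([
  [[0,0,0],[0.08,0,0.06],4],
  [[0,0,0],[0,0,0],4],
])

```text
time_s: 15.42
tcp_pos: [0.5578, -0.2471, 0.0667]
tool_rot: [1.702, 1.703, -0.794]
ft_force: [-1.2, 2.2, 4.5]
finger_gap: 0.0516
grasp_force: 25.0
```

Emit:
carry_out([
  [[0,0,0],[0.06,0,0.05],4],
  [[0,0,0],[0,0,0],4],
])

```text
time_s: 15.68
tcp_pos: [0.5579, -0.2474, 0.0667]
tool_rot: [1.701, 1.702, -0.795]
ft_force: [-1.7, 6.3, 16.7]
finger_gap: 0.0514
grasp_force: 25.0
```

Emit:
carry_out([
  [[0,0,0],[-0.08,0,-0.07],4],
  [[0,0,0],[0,0,0],5.6],
  [[0,0,0],[0,0,0],6.2],
  [[0,0,0],[0,0,0],6.2],
  [[0,0,0],[0,0,0],6.2],
])

```text
time_s: 16.3
tcp_pos: [0.5578, -0.2469, 0.0666]
tool_rot: [1.702, 1.703, -0.794]
ft_force: [0.0, 0.4, 0.4]
finger_gap: 0.0621
grasp_force: 0.0
```

```bash
python3 - <<'E'
from fk import *
im,d,P=cloud('side','pics/s2.png')
for x0 in(.557,.634,.6925):
    k=(im[...,0]>85)&(abs(P[...,0]-x0)<.03)&(abs(P[...,1]+.235)<.032)&(P[...,2]>.11)&(P[...,2]<.13)
    Q=P[k];c,r=cv2.minEnclosingCircle(Q[:,:2].astype(np.float32)); print(k.sum(),np.round(c,4),r,np.median(Q[:,2]))
print([ (z,P[(im[...,0]>85)&(abs(P[...,0]-.557)<.01)&(P[...,1]>-.27)&(P[...,1]<-.24)&(abs(P[...,2]-z)<.005)][:,1].mean().round(4)) for z in(.03,.05,.07,.09,.1)])
go([.557,-.2335,.078],tool(-90,50),.0)
E
```

```text
472 [ 0.5593 -0.2366] 0.027019226923584938 0.1166562623260014
468 [ 0.6346 -0.2365] 0.026873590424656868 0.11683021374227254
439 [ 0.6936 -0.236 ] 0.02686036191880703 0.11683101579849442
[(0.03, np.float64(-0.2598)), (0.05, np.float64(-0.26)), (0.07, np.float64(-0.2598)), (0.09, np.float64(-0.2612)), (0.1, np.float64(-0.2614))]
t 16.35 tcp [ 0.5578 -0.2469  0.0666] gap 0.0621899021825623 F [ 1.   0.  -0.6] grip 0.0
turn [ 0.    -0.001  0.001] 0.001 | shift cm before turn [-0.01 -0.08  0.12] after [-0.01 -0.08  0.12]
```

Emit:
carry_out([
  [[0,0,0],[0,0,-0.7],6.2],
  [[0,0,0],[0,0,-1.5],6.2],
  [[0,0,0],[0,0,-2.5],6.2],
  [[0,0,0],[0,0,-3],6.2],
  [[0,0,0],[0,0,-4],6.2],
  [[0,0,0],[-2,0,-4],6.2],
  [[0,0,0],[0,0,0],6.2],
])

```text
time_s: 17.23
tcp_pos: [0.5593, -0.137, 0.1851]
tool_rot: [1.702, 1.705, -0.787]
ft_force: [-0.7, -0.4, -0.6]
finger_gap: 0.062
grasp_force: 0.0
```

```bash
python3 - <<'E'
from fk import *
print(arm.sense()['qpos'].round(2))
go([.455,-.2315,.20],tool(0,0),.0)
s=arm.sense(); R0=R.from_rotvec(s['tool_rot']).as_matrix()
print(R.from_matrix(R0.T@tool(-90,0)).as_rotvec(), R.from_matrix(tool(-90,0).T@tool(0,0)).as_rotvec())
p=tool(0,0).T@(np.array([.455,-.2315,.181])-s['tcp_pos'])*100; print('shift after',p)
E
```

```text
[-0.99  0.6   0.84  1.99  0.5   0.98 -0.53]
t 17.225 tcp [ 0.5593 -0.137   0.1851] gap 0.06203743061452729 F [-0.7 -0.4 -0.6] grip 0.0
turn [-0.675  0.682 -1.46 ] 1.747 | shift cm before turn [ -5.8  -10.46   7.42] after [10.43 -9.45  0.39]
[0.00422409 0.8690198  0.00191594] [ 0.          0.         -1.57079633]
shift after [10.42832485 -9.44798545  0.41298313]
```

Emit:
carry_out([
  [[0,0.109,0],[0,0,0],6.2],
  [[0,0.109,0],[0,0,0],6.2],
  [[0,0.109,0],[0,0,0],6.2],
  [[0,0.109,0],[0,0,0],6.2],
  [[0,0.109,0],[0,0,0],6.2],
  [[0,0.109,0],[0,0,0],6.2],
  [[0,0.109,0],[0,0,0],6.2],
  [[0,0.109,0],[0,0,0],6.2],
])

```text
time_s: 18.23
tcp_pos: [0.5577, -0.139, 0.1833]
tool_rot: [-2.218, -2.221, -0.005]
ft_force: [-0.4, 0.3, -0.1]
finger_gap: 0.0619
grasp_force: 0.0
```

Emit:
carry_out([
  [[0,0,-0.143],[0,0,0],6.2],
  [[0,0,-0.143],[0,0,0],6.2],
  [[0,0,-0.143],[0,0,0],6.2],
  [[0,0,-0.143],[0,0,0],6.2],
  [[0,0,-0.143],[0,0,0],6.2],
  [[0,0,-0.143],[0,0,0],6.2],
  [[0,0,-0.143],[0,0,0],6.2],
  [[0,0,-0.143],[0,0,0],6.2],
])

```text
time_s: 19.23
tcp_pos: [0.5573, -0.1392, 0.1827]
tool_rot: [-0.656, -3.071, -0.0]
ft_force: [-0.0, -0.0, 1.0]
finger_gap: 0.0618
grasp_force: 0.0
```

Emit:
carry_out([
  [[0,0,-0.143],[0,0,0],6.2],
  [[0,0,-0.143],[0,0,0],6.2],
  [[0,0,-0.141],[0,0,0],6.2],
  [[0,0,0],[3.5,-3.1,0],6.2],
  [[0,0,0],[3.5,-3.1,0],6.2],
  [[0,0,0],[3.4,-3.1,0],6.2],
  [[0,0,0],[0,0,0],6.2],
])

```text
time_s: 20.1
tcp_pos: [0.4512, -0.2345, 0.1831]
tool_rot: [-0.006, -3.141, -0.0]
ft_force: [0.9, 0.8, 0.1]
finger_gap: 0.0616
grasp_force: 0.0
```

```bash
python3 - <<'E'
from fk import *
print(arm.sense()['qpos'].round(2))
im,d,P=cloud('wrist','pics/w2.png')
k=(abs(P[...,0]-.455)<.03)&(abs(P[...,1]+.231)<.03)&(P[...,2]>.072)&(P[...,2]<.09)&(im.max(2)<110)
Q=P[k]; print(len(Q),cv2.minEnclosingCircle(Q[:,:2].astype(np.float32)) if len(Q) else 0, np.median(Q[:,2]) if len(Q) else 0)
go([.455,-.2315,.072],tool(0,0),.0)
E
```

```text
[ 0.05  0.18  0.35  2.01 -0.07  0.96  2.  ]
36 ((0.4522658884525299, -0.23100318014621735), 0.008582653477787971) 0.07770370555675915
t 20.15 tcp [ 0.4529 -0.2331  0.1831] gap 0.06190519748007055 F [ 0.4  0.2 -0.1] grip 0.0
turn [ 0.    -0.    -0.001] 0.002 | shift cm before turn [-0.22  0.16 12.99] after [-0.21  0.16 12.99]
```

View pics/w2.png

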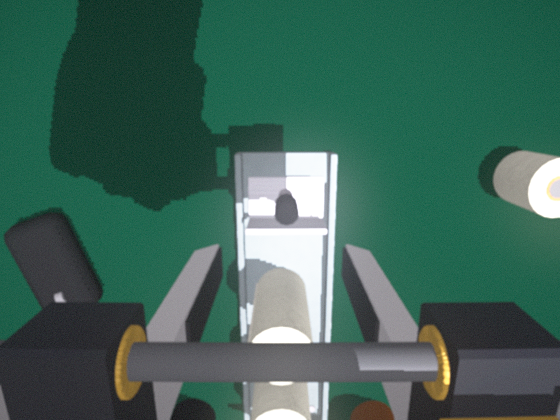

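The wrist view shows the knob at (287,208), centred between the fingers at (205,290) and (365,290). The roll stands ahead of it at (280,300).

Emit:
carry_out([
  [[0,0,0],[-0.1,0.1,2],6.2],
  [[0,0,0],[-0.1,0.1,3],6.2],
  [[0,0,0],[0,0,3],6.2],
  [[0,0,0],[0,0,3],6.2],
  [[0,0,0],[0,0,1.5],6.2],
  [[0,0,0],[0,0,0.4],6.2],
  [[0,0,0],[0,0,0],6.2],
])

```text
time_s: 21.02
tcp_pos: [0.4563, -0.2305, 0.0545]
tool_rot: [0.002, -3.142, 0.0]
ft_force: [0.0, -0.2, 0.3]
finger_gap: 0.0621
grasp_force: 0.0
```

Emit:
carry_out([
  [[0,0,0],[0,0,0],1],
  [[0,0,0],[0,0,0],1],
  [[0,0,0],[0,0,0],1],
  [[0,0,0],[0,0,0],1],
  [[0,0,0],[0,0,0],1],
  [[0,0,0],[0,0,0],1],
], force=15)

```text
time_s: 21.78
tcp_pos: [0.4558, -0.231, 0.0541]
tool_rot: [0.001, -3.141, 0.001]
ft_force: [-0.3, -3.9, 0.5]
finger_gap: 0.0195
grasp_force: 15.0
```

Emit:
carry_out([
  [[0,0,0],[-0.4,0,0],1],
  [[0,0,0],[-0.8,0,0],1],
  [[0,0,0],[-0.8,0,0],1],
  [[0,0,0],[-0.8,0,0],1],
  [[0,0,0],[-0.8,0,0],1],
  [[0,0,0],[-0.6,0,0],1],
  [[0,0,0],[-0.3,0,0],1],
  [[0,0,0],[-0.3,0,0],1],
])

```text
time_s: 22.78
tcp_pos: [0.5041, -0.2311, 0.0541]
tool_rot: [0.001, -3.141, 0.001]
ft_force: [-1.7, -4.6, 3.8]
finger_gap: 0.0196
grasp_force: 15.0
```

Emit:
carry_out([
  [[0,0,0],[-0.25,0,0],1],
  [[0,0,0],[-0.25,0,0],1],
  [[0,0,0],[-0.25,0,0],1],
  [[0,0,0],[-0.25,0,0],1],
  [[0,0,0],[-0.25,0,0],1],
  [[0,0,0],[-0.25,0,0],1],
  [[0,0,0],[0,0,0],1],
])

```text
time_s: 23.65
tcp_pos: [0.5191, -0.2311, 0.0541]
tool_rot: [0.001, -3.141, 0.001]
ft_force: [-0.8, -4.6, 3.5]
finger_gap: 0.0202
grasp_force: 15.0
```

```bash
cat > m.py <<'E'
from fk import *
im,d,P=cloud('side','pics/s3.png')
for x0 in(.575,.634,.6925):
    k=(im[...,0]>85)&(abs(P[...,0]-x0)<.031)&(abs(P[...,1]+.235)<.032)&(P[...,2]>.11)&(P[...,2]<.13)
    Q=P[k];c,r=cv2.minEnclosingCircle(Q[:,:2].astype(np.float32)); print(k.sum(),np.round(c,4),r,np.median(Q[:,2]),Q[:,0].min())
k=(P[...,2]>.11)&(P[...,2]<.13)&(abs(P[...,1]+.235)<.004)&(im[...,0]>85)
print(np.sort(P[k][:,0]).round(3))
E
python3 m.py
```

```text
383 [ 0.5716 -0.2357] 0.02825804427266121 0.11673764735144576 0.5572286776648733
466 [ 0.6346 -0.2367] 0.027385670691728592 0.1167757828515118 0.6088741631945938
443 [ 0.6935 -0.235 ] 0.026448234915733337 0.11685276255379384 0.6681887225169725
[0.557 0.557 0.559 0.559 0.559 0.561 0.561 0.561 0.563 0.563 0.563 0.563
 0.565 0.565 0.565 0.565 0.567 0.567 0.569 0.569 0.569 0.569 0.571 0.571
 0.571 0.573 0.573 0.573 0.575 0.575 0.577 0.577 0.579 0.579 0.579 0.58
 0.581 0.581 0.582 0.583 0.583 0.583 0.584 0.585 0.585 0.587 0.587 0.588
 0.588 0.589 0.59  0.59  0.591 0.591 0.591 0.592 0.593 0.594 0.595 0.596
 0.596 0.597 0.597 0.598 0.609 0.61  0.61  0.611 0.612 0.612 0.613 0.614
 0.615 0.615 0.616 0.617 0.618 0.619 0.619 0.62  0.621 0.622 0.622 0.623
 0.623 0.624 0.625 0.626 0.626 0.628 0.628 0.628 0.63  0.63  0.63  0.631
 0.632 0.632 0.634 0.634 0.634 0.634 0.635 0.636 0.636 0.637 0.638 0.638
 0.638 0.64  0.64  0.64  0.641 0.642 0.642 0.643 0.644 0.644 0.645 0.646
 0.646 0.647 0.648 0.649 0.649 0.65  0.65  0.65  0.652 0.652 0.652 0.654
 0.654 0.654 0.655 0.656 0.656 0.657 0.657 0.658 0.658 0.658 0.659 0.66
 0.668 0.668 0.669 0.669 0.67  0.67  0.671 0.672 0.672 0.673 0.674 0.675
 0.675 0.676 0.676 0.677 0.677 0.678 0.679 0.679 0.68  0.681 0.681 0.683
 0.683 0.684 0.685 0.685 0.686 0.687 0.687 0.688 0.689 0.689 0.691 0.692
 0.693 0.693 0.694 0.695 0.695 0.695 0.697 0.697 0.697 0.699 0.699 0.7
 0.7   0.701 0.702 0.703 0.703 0.704 0.705 0.705 0.706 0.708 0.708 0.708
 0.709 0.71  0.71  0.711 0.712 0.712 0.712 0.714 0.714 0.715 0.715 0.716
 0.716 0.718 0.719 0.719]
```

Emit:
carry_out([
  [[0,0,0],[-0.2,0,0],1],
  [[0,0,0],[-0.25,0,0],1],
  [[0,0,0],[-0.25,0,0],1],
  [[0,0,0],[-0.25,0,0],1],
  [[0,0,0],[-0.2,0,0],1],
  [[0,0,0],[-0.15,0,0],1],
  [[0,0,0],[0,0,0],1],
])

```text
time_s: 24.58
tcp_pos: [0.5317, -0.2311, 0.0541]
tool_rot: [0.001, -3.141, 0.001]
ft_force: [-3.0, -4.4, 5.4]
finger_gap: 0.0194
grasp_force: 15.0
```

```bash
python3 m.py
```

```text
342 [ 0.5856 -0.2365] 0.026349015533924103 0.11698400878859067 0.5712826674696693
506 [ 0.6297 -0.2361] 0.03279109299182892 0.11685099920149794 0.6030019247841607
448 [ 0.6905 -0.2336] 0.029462283477187157 0.11697261015158417 0.6615342944290654
[0.571 0.571 0.573 0.573 0.573 0.575 0.575 0.576 0.577 0.577 0.577 0.579
 0.579 0.58  0.581 0.581 0.581 0.582 0.583 0.583 0.583 0.585 0.585 0.585
 0.586 0.587 0.587 0.589 0.589 0.59  0.59  0.591 0.591 0.592 0.593 0.593
 0.593 0.594 0.595 0.595 0.595 0.596 0.597 0.597 0.598 0.599 0.6   0.6
 0.601 0.602 0.602 0.603 0.603 0.604 0.605 0.606 0.606 0.607 0.607 0.608
 0.609 0.609 0.61  0.611 0.611 0.612 0.612 0.613 0.613 0.613 0.615 0.616
 0.616 0.617 0.617 0.617 0.618 0.619 0.619 0.619 0.62  0.62  0.622 0.622
 0.623 0.623 0.624 0.624 0.625 0.625 0.626 0.626 0.627 0.627 0.628 0.629
 0.63  0.63  0.631 0.632 0.632 0.633 0.634 0.634 0.636 0.636 0.636 0.636
 0.637 0.637 0.638 0.638 0.639 0.639 0.64  0.641 0.642 0.642 0.643 0.644
 0.644 0.646 0.646 0.646 0.648 0.648 0.649 0.649 0.65  0.651 0.652 0.652
 0.653 0.654 0.654 0.655 0.656 0.656 0.656 0.657 0.658 0.658 0.658 0.658
 0.66  0.66  0.661 0.662 0.668 0.668 0.668 0.669 0.67  0.67  0.671 0.672
 0.673 0.673 0.674 0.674 0.675 0.677 0.677 0.678 0.679 0.679 0.679 0.68
 0.681 0.681 0.683 0.683 0.683 0.683 0.684 0.685 0.685 0.686 0.687 0.688
 0.689 0.689 0.689 0.691 0.691 0.692 0.693 0.693 0.694 0.695 0.695 0.696
 0.697 0.697 0.698 0.698 0.699 0.699 0.699 0.701 0.701 0.702 0.702 0.703
 0.703 0.703 0.706 0.706 0.706 0.707 0.707 0.708 0.708 0.709 0.71  0.711
 0.712 0.712 0.712 0.713 0.714 0.714 0.715 0.715 0.715 0.716 0.717 0.718
 0.718 0.719 0.719]
```

Emit:
carry_out([
  [[0,0,0],[0,0,0],5],
  [[0,0,0],[0,0,0],5],
  [[0,0,0],[0,0,0],5],
  [[0,0,0],[0,0,0],5],
  [[0,0,0],[0,0,-2],5],
  [[0,0,0],[0,0,-4],5],
  [[0,0,0],[0,0,-5],5],
  [[0,0,0],[0,0,-5],5],
])

```text
time_s: 25.62
tcp_pos: [0.5316, -0.2304, 0.2155]
tool_rot: [0.001, -3.141, -0.0]
ft_force: [0.9, -0.2, 0.1]
finger_gap: 0.0498
grasp_force: 0.0
```

Emit:
carry_out([
  [[0,0,0],[3,0,-3],5],
  [[0,0,0],[3,0,0],5],
  [[0,0,0],[0,0,0],5],
  [[0,0,0],[0,0,0],5],
])

```text
time_s: 26.12
tcp_pos: [0.4724, -0.2304, 0.244]
tool_rot: [0.002, -3.141, -0.0]
ft_force: [0.2, -0.1, 0.2]
finger_gap: 0.0501
grasp_force: 0.0
```

```bash
python3 m.py | head -3; python3 -c "
import cv2
a=cv2.imread('pics/s3.png')[100:400,140:440];cv2.imwrite('pics/c3.png',cv2.resize(a,(600,600)))"
```

```text
451 [ 0.5851 -0.2371] 0.026749029755592346 0.1167840705017944 0.5589817873971665
507 [ 0.6299 -0.2368] 0.03230006620287895 0.11680861695735367 0.6030001584222068
442 [ 0.6906 -0.2357] 0.028916435316205025 0.11697920513928217 0.6618126433135053
```

View pics/c3.png

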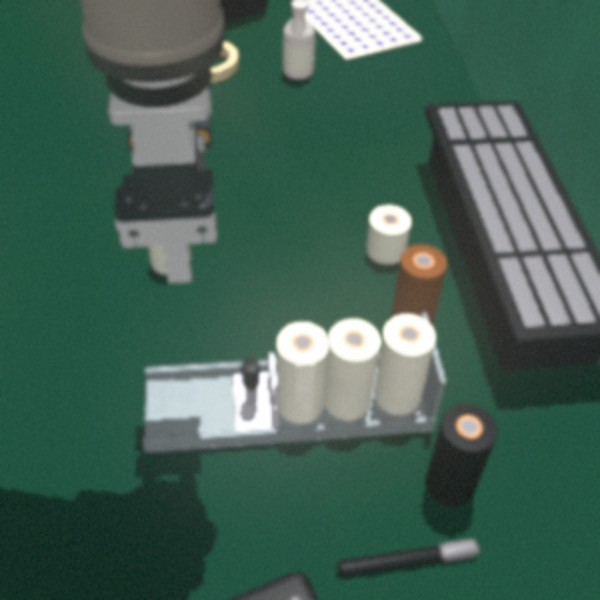

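The crop shows all three rolls upright at (302,372), (350,370) and (405,365), with the keeper up against the first one and the gripper clear.

```bash
python3 -c "
from plant import arm
print(arm.job_done())"
```

```text
the job is handed in; nothing more can be done
None
```

The fallen roll now stands upright in the rack with the keeper slid up snug against it and all three rolls upright, and I handed the job in at about 26 s; the hand-in call returned no verdict.

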